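# Take the flat battery out of the bulb socket test block

### The arm

A 7-joint arm with a two-finger parallel gripper is mounted at the origin on the work surface. World frame = base frame: x ahead of the robot, y to its left, z up, the work surface at z = 0. Lengths are in m, angles in rad, forces in N, time in s.
With the tool pointing down it reaches from about 0.4 to 0.85 m from the base axis. Payload 10.4 kg.
Tool frame: the origin (TCP) lies at the very end of the fingers, on their centre line; the grasp point (between the pads) lies 19 mm behind it; z points along the fingers, y is the direction in which the jaws open and shut (so a half turn about z gives the same grasp; the last joint's range is limited). The gripper opens to 87 mm and grips with 3 to 60 N. Pads are 19 mm wide; open, the fingers measure 117 mm over their backs; the gripper's body (75 mm by 190 mm) begins 51 mm behind the grasp point.
Start: joints at [1.283, 0.332, -0.065, 1.46, 0.022, 1.35, -0.088], TCP at [0.164, -0.603, 0.185] pointing down, gripper open.
Joint ranges: [-2.6, 2.6], [-0.5, 2.12], [-1.47, 1.34], [0.16, 2.42], [-1.27, 4.41], [0.06, 2.06], [-2.6, 2.6]. Speed limits (rad/s): [2.22, 2.22, 2.79, 2.79, 3.14, 3.14, 3.14].

### API

Orientations are given as a unit quaternion [x, y, z, w].
In Python, from bench import r gives the robot as it stands.
- The arm moves only by the tool move_arm, never from a script. Its argument "deltas" is a list of rows, each a list of 5 numbers: the gripper's target within -1 to 1 (fully open at 1, half-way at 0, shut at -1), then the shift along the tool's x, y, z as a fraction of full scale, then the turn about the tool's z as a fraction of full scale. A call has 1 to 12 rows; each row shifts and turns the commanded pose from where the row before left it, along the tool's axes as they then stand; what a row does not reach is not made up. Full scale, the value 1, is 2.5 cm for a shift and 90 degrees for a turn. A row lasts 1/12 s, in which the tool goes at most 41.7 mm and 7.16 degrees, less where a joint would pass 70% of its speed; a pose out of reach is approached as far as the arm can. A call with a number of a shift or a turn outside -1 to 1 is refused whole. A call with a gripper value outside its range is refused whole. The fingers move at their own pace and stop on an object; "squeeze" is the grip in N (left out, the last holds). Time passes only in rows, so rows that do not move let the fingers close. It gives the time, the measured TCP pose, the force and the opening at its end, in the units of the state.
- r.read_state(): the state, without advancing time (a new reading comes with each control period).
- r.camera(name): name is "scene" or "top"; returns the picture (400x640x3 uint8, red, green, blue); there is no depth.
- r.camera_info(name): a dict with "K" (3x3 intrinsics, pixels), "k1" (the pictures are not rectified: a ray, as slopes to the right and down, at radius r is drawn at 1 + k1 r^2 times it, then the intrinsics apply), "R" (3x3) and "t" (3): a world point X has camera coordinates R X + t. Camera axes: x right, y down, z forward; pixel columns grow to the right and rows downward; lengths in m; the calibration is good to about 2 mm. A picture is of the moment at which its call begins. camera_info takes no time and is no camera call.
- r.close_job(): hands the job in, once; it reports no verdict.
Trained networks look in the newest picture that a camera, given by its name, has taken for a name from the list of things; names that differ only in an ending like _2 or _b are one class to them, and where a whole thing is asked for, a point or a joint stands for the part that bears it (a point fixed in the world has none). Each returns a list of dicts, best first, with "confidence" (0 to 1); they miss things now and then, are a little off and sometimes report something else, mostly with a low value. They report only what shows in the picture. A call takes as long as a camera call.
- r.boxes_of(camera, label): "position" ([x, y, z] in m, in the coordinates of the camera as it stood for that picture, good to about 4 mm: the middle of the surface that is visible of it).
- r.tip_of(camera, label): "position" ([x, y, z] in m, in the coordinates of the camera as it stood for that picture, good to about 4 mm: a listed point, or the origin of a listed thing).
The state is a dict: "time": time; "joint_positions": joint angles; "joint_vel": joint speeds; "joint_torque": joint torques, N m; "ee_pos": TCP position; "eef_rot": TCP orientation; "ft_force": force on the tool from outside, world axes, zero at the start; "torque": the same for the moment, N m; "width": finger opening in m.
Only numpy, scipy, OpenCV 4.12 (cv2) and the standard library are available. Lean on these libraries where they do the work, as an engineer would, in place of code of your own. Each camera call takes 0.05 s, during which the arm holds its last target.

### The job

The battery in the bulb socket test block is flat. Squeeze the two side tabs of the block's plastic battery hood together, lift the hood straight off and stand it upright on the cork mat; then take the battery out of the block and put it in the open metal bin. Set both down without dropping them, and leave the other things on the cabinet top where they are.

Things in the scene. Friction and masses are not known exactly. Their poses are not given: they have to be found in the camera images.
- test_block: Bulb socket test block: grey metal box fixed to the top, 76 (x) x 150 (y) x 30 mm high; origin at the centre of its underside, z up. At its +y end (42 mm from the centre) a brass bayonet socket, 32 mm wide, stands 22 mm above its flat top; at its -y end, 35 mm from the centre, the cream plastic battery hood snaps over the battery well.
- hood: Aged cream plastic battery hood, loose but latched on the block; origin at the centre of its lower rim, 30 mm above the table top when fitted. Shell 36 (x) x 44 (y) x 40 mm high. Sprung tabs on its -x and +x sides have legs reaching 14 mm below the rim, each with a hook pointing outwards (63 mm over both); set on a flat surface it stands on these legs, rim 14 mm up. Mass about 75 g.
- hood_center (a point): Centre of the hood between its tabs, 19 mm above its rim, half-way up the tabs; x runs from tab to tab, z up. The tabs are upright plates 30 mm wide (y), from 4 to 34 mm above the rim, outer faces 54 mm apart at rest, 43 mm pressed in. Their hooks catch under the edges of the well: the hood comes off, straight up, only while both tabs are squeezed in.
- tab_near (a joint): Travel of the tab on the hood's -x side: 0 at rest, 0.0055 m pressed fully in (towards +x); it clears its catch beyond about 0.0036 m. Springs back; 5 N to start it, 9 N fully in.
- tab_far (a joint): Travel of the tab on the hood's +x side: 0 at rest, 0.0055 m pressed fully in (towards -x); otherwise the same.
- battery: The flat battery, a loose rectangular block 17.5 (x) x 26.5 (y) x 48 mm high with two small terminals on top, about 45 g; origin at the centre of its underside. It stands in the well under the hood, lined up with the block, with 1.5 mm of play, its top 30 mm above the block's top. Well: opening 56 (x) x 30 (y) mm, floor 12 mm above the table top.
- battery_center (a point): Centre of the battery, half-way up (24 mm above its underside, 36 mm above the table top at the start).
- mat: Cork mat fixed to the table top, 140 (x) x 130 (y) x 4 mm thick; origin at the centre of its underside. The hood is to stand here.
- bin: Open square metal bin fixed to the table top, 120 x 120 mm outside, 35 mm high, walls and floor 4 mm thick; origin at the centre of its underside. The battery goes in here.
- bulb: Small green glass bulb with a brass base, 22 mm wide, 44 mm high, standing; origin at its foot. A bystander: leave it where it is.
- standoff: Steel standoff with a black rubber cap, 18 mm wide, 42 mm high, standing; origin at its foot. A bystander: leave it where it is.
- key_plate: Flat steel cam lock key plate, about 28 x 68 x 4 mm, lying; origin under it. A bystander: leave it where it is.
- lane_guide: White plastic lane guide, 84 mm long (y), 14 mm high, lying; origin under its centre. A bystander: leave it where it is.
- driver: Screwdriver, 170 mm long, lying. A bystander: leave it where it is.
- flipper: White and black flipper bat, about 80 mm long (y), 16 mm high, lying; origin under it. A bystander: leave it where it is.
- screw_jar: Glass jar with a steel cap, 44 mm wide, 55 mm high, standing; origin at its foot. A bystander: leave it where it is.

How it is judged:
On the way, in this order (a step that is already met when the one before it is completed fails the run):
1. both side tabs of the hood are squeezed in (value of joint each of tab_near, tab_far above 0.0035 m), for 0.1 s.
2. the hood is lifted clear of the block (z of hood_center in the frame of test_block above 0.075 m), for 0.1 s.
3. the hood stands upright on the cork mat, let go (x of hood_center in the frame of mat between -0.05 and 0.05 m and y of hood_center in the frame of mat between -0.045 and 0.045 m and z of hood_center in the frame of mat between 0.025 and 0.045 m and angle between hood_center's own z axis and vertical below 0.12 rad and linear speed of hood below 0.03 m/s and contact force between the fingers and hood below 0.1 N), for 0.2 s.
At the end, for the whole second after the job is handed in: The hood stands upright on the cork mat (its centre within 50 mm along the mat's x and 45 mm along its y of the mat's centre, tilt under 0.12 rad), the battery lies or stands inside the bin (its centre within 53 mm of the bin's centre along each of its sides and below the rim), and both are at rest (x of hood_center in the frame of mat between -0.05 and 0.05 m and y of hood_center in the frame of mat between -0.045 and 0.045 m and z of hood_center in the frame of mat between 0.025 and 0.045 m and angle between hood_center's own z axis and vertical below 0.12 rad and linear speed of each of hood, battery below 0.03 m/s and x of battery_center in the frame of bin between -0.053 and 0.053 m and y of battery_center in the frame of bin between -0.053 and 0.053 m and z of battery_center in the frame of bin below 0.034 m); the robot touches nothing.
It fails at once if the hood is dropped (falls freely faster than 0.8 m/s) (linear speed of hood above 0.8 m/s and contact force between the fingers and hood below 0.1 N).
It fails at once if the battery is dropped (falls freely faster than 0.8 m/s) (linear speed of battery above 0.8 m/s and contact force between the fingers and battery below 0.1 N).
It fails at once if another loose thing on the top is moved by more than 30 mm (distance of any of bulb, standoff, key_plate, lane_guide, driver, flipper, screw_jar from where it was at the start of the episode above 0.03 m).
It also fails if it takes over 64 s, if anything falls off the work surface, if the arm or the gripper's body presses on something with over 40 N, if the wrist force passes 120 N, or if a joint passes its speed limit or range.

## Working session

There is one attempt and no reset: what is moved stays moved. The work goes in short steps, Python scripts to look and compute and a tool call to move; the robot and the scene stay as the last step left them, time stands still between calls to the robot, and variables do not carry over. Pictures are saved under pics/ and viewed, and the job is handed in when it is done.

Besides the shell and the picture viewer there is one more tool, called after ">>>" by a JSON object that holds its "method" and its "body", one argument or row to a line. move_arm: Moves the arm, as the interface text tells. Shift numbers are shares of 2.5 cm and turn numbers shares of 90 degrees, none past 1 either way. Its arguments: {"type":"object","properties":{"deltas":{"type":"array","items":{"type":"array","items":{"type":"number"}}},"squeeze":{"type":"number"}},"required":["deltas"]}

```bash
mkdir -p pics; ls; python3 - <<'E'
from bench import r
import cv2
s=r.read_state()
print(s['time'],s['ee_pos'],s['eef_rot'],s['width'])
for n in ('scene','top'):
    im=r.camera(n); cv2.imwrite(f'pics/{n}0.png',im[:,:,::-1]); ci=r.camera_info(n); print(n,ci)
E
```

```text
pics
0.0 [ 0.16340307 -0.6027845   0.18431229] [ 9.91250960e-01  1.31988496e-01 -1.45919193e-04 -7.42025870e-04] 0.08698563394878986
scene {'K': array([[385.98472495,   0.        , 315.96122558],
       [  0.        , 385.98472495, 204.69961037],
       [  0.        ,   0.        ,   1.        ]]), 'k1': 0.015840213883422587, 'R': array([[-0.88680585,  0.46198795, -0.01193826],
       [ 0.2834279 ,  0.52328513, -0.80364252],
       [-0.36502605, -0.71605852, -0.59499259]]), 't': array([ 0.54949044, -0.09638299,  1.09164247])}
top {'K': array([[385.54721461,   0.        , 323.18705967],
       [  0.        , 385.54721461, 203.10420531],
       [  0.        ,   0.        ,   1.        ]]), 'k1': -0.08741910688118022, 'R': array([[ 0.07298783, -0.99732722,  0.00334675],
       [-0.97652353, -0.07214645, -0.20296969],
       [ 0.20266865,  0.01154614, -0.9791793 ]]), 't': array([-0.03927584,  0.58492364,  0.77266602])}
```

View pics/scene0.png

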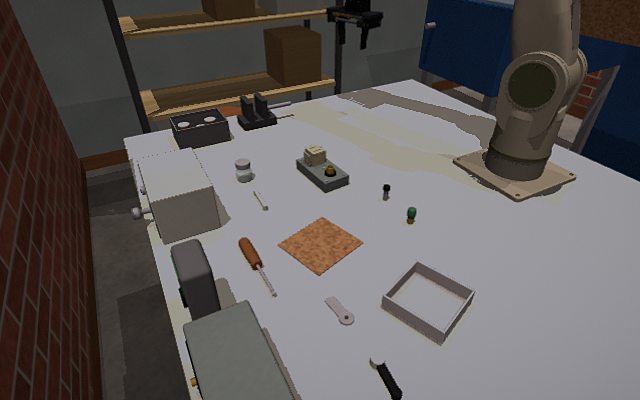

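View pics/top0.png

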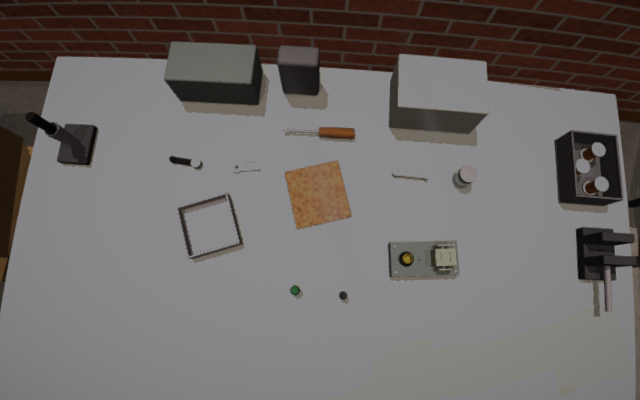

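```bash
cat > h.py <<'E'
import numpy as np, cv2
from bench import r
def w(cam,p):
    c=r.camera_info(cam); return c['R'].T@(np.array(p)-c['t'])
def pix2w(cam,uv,z):
    c=r.camera_info(cam); K=c['K']; d=np.array([[(uv[0]-K[0,2])/K[0,0],(uv[1]-K[1,2])/K[1,1]]])[0]
    u=d.copy()
    for _ in range(20): u=d/(1+c['k1']*(u@u))
    ray=c['R'].T@np.array([u[0],u[1],1]); o=-c['R'].T@c['t']
    return o+ray*(z-o[2])/ray[2]
def proj(cam,X):
    c=r.camera_info(cam); p=c['R']@np.array(X)+c['t']; s=p[:2]/p[2]; s=s*(1+c['k1']*(s@s)); return c['K'][:2,:2]@s+c['K'][:2,2]
E
python3 - <<'E'
from h import *
for cam in ('top','scene'):
  for l in ('hood','hood_center','test_block','battery','mat','bin'):
    for d in r.tip_of(cam,l)[:2]: print(cam,l,round(d['confidence'],2),w(cam,d['position']).round(4))
print(r.read_state()['time'])
E
```

```text
top hood 0.56 [ 0.4853 -0.2624  0.027 ]
top hood 0.24 [ 0.489  -0.2605  0.048 ]
top hood_center 0.86 [ 0.4886 -0.2619  0.0484]
top hood_center 0.36 [ 6.178e-01  1.980e-02 -1.000e-04]
top test_block 0.85 [ 0.486  -0.2253 -0.0022]
top battery 0.48 [0.672  0.1959 0.0008]
top mat 0.79 [ 6.184e-01  1.930e-02 -4.000e-04]
top bin 0.95 [ 0.5255  0.2537 -0.0017]
scene hood 0.85 [ 0.4891 -0.262   0.0325]
scene hood_center 0.6 [ 0.4864 -0.2637  0.0498]
scene test_block 0.75 [ 0.4872 -0.2272  0.0009]
scene mat 0.81 [0.6228 0.0213 0.0027]
scene bin 0.86 [0.5211 0.2578 0.0015]
0.7
```

The scene view shows the block at (322,172), the mat at (320,245) and the bin at (430,300). In the top view the hood is at (446,257), the mat at (318,194) and the bin at (210,226). Next I'll refine the block's yaw.

```bash
python3 - <<'E'
from h import *
im=cv2.imread('pics/top0.png'); c=im[225:290,375:475]; cv2.imwrite('pics/c1.png',cv2.resize(c,None,fx=8,fy=8,interpolation=cv2.INTER_CUBIC))
im=cv2.imread('pics/scene0.png'); c=im[135:200,280:370]; cv2.imwrite('pics/c2.png',cv2.resize(c,None,fx=8,fy=8,interpolation=cv2.INTER_CUBIC))
# predicted corners for nominal yaw=0
E
```

```text
(no output)
```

View pics/c1.png

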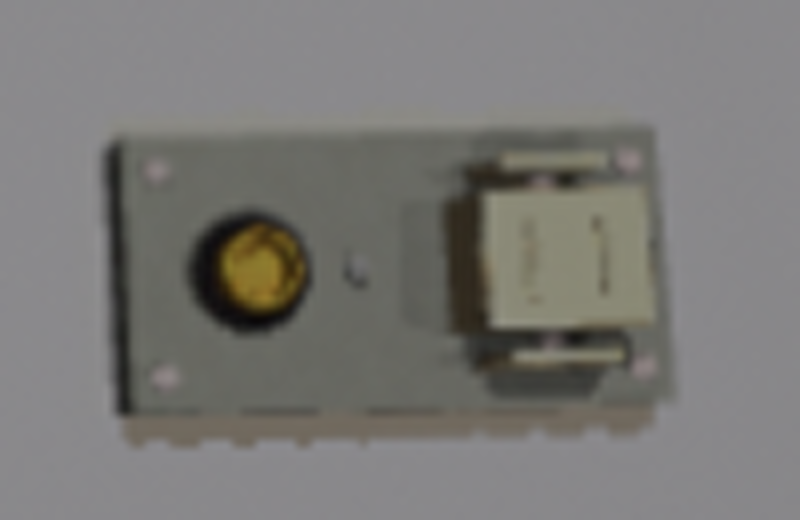

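View pics/c2.png

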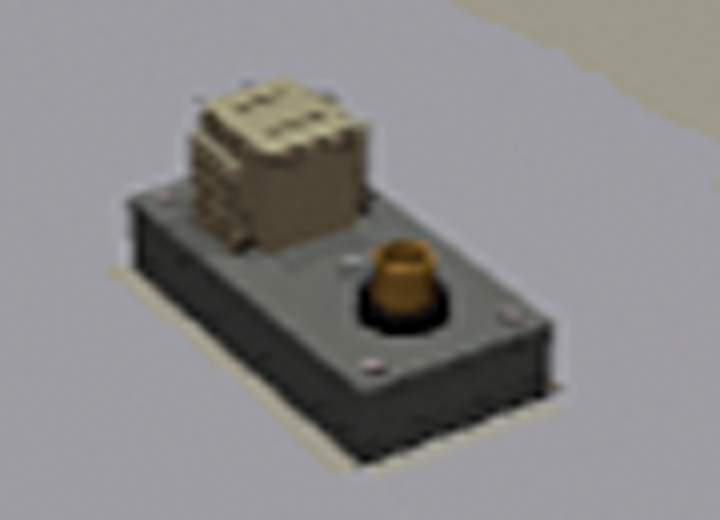

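```bash
python3 - <<'E'
from h import *
P=[(118,137),(653,128),(128,412),(670,398)]
T=np.array([pix2w('top',(375+(x-3.5)/8,225+(y-3.5)/8),.03) for x,y in P]); print(T.round(4),T.mean(0))
for a,b in((1,0),(3,2)): d=T[a]-T[b]; print('yaw from y-edge',np.degrees(np.arctan2(d[0],-d[1])),np.linalg.norm(d))
for a,b in((0,2),(1,3)): d=T[a]-T[b]; print('yaw from x-edge',np.degrees(np.arctan2(d[1],d[0])),np.linalg.norm(d))
Q=[(130,203),(360,390),(552,322)]
S=np.array([pix2w('scene',(280+(x-3.5)/8,135+(y-3.5)/8),.03) for x,y in Q]); print(S.round(4),(S[0]+S[2])/2)
d=S[0]-S[1];print(np.degrees(np.arctan2(d[0],-d[1])),np.linalg.norm(d)); d=S[1]-S[2];print(np.degrees(np.arctan2(d[1],d[0])),np.linalg.norm(d))
# hood top corners (z=.07) in c1
H=[(483,192),(648,184),(492,328),(655,322)]
T=np.array([pix2w('top',(375+(x-3.5)/8,225+(y-3.5)/8),.07) for x,y in H]); print(T.round(4),T.mean(0))
H=[(500,160),(608,158),(515,356),(625,352)]
T=np.array([pix2w('top',(375+(x-3.5)/8,225+(y-3.5)/8),.064) for x,y in H]); print(T.round(4),T.mean(0))
from scipy.spatial.transform import Rotation as Ro
print(Ro.from_quat(r.read_state()['eef_rot']).as_matrix().round(3))
# mat & bin yaw
E
```

```text
[[ 0.5166 -0.1475  0.03  ]
 [ 0.5294 -0.297   0.03  ]
 [ 0.4421 -0.1534  0.03  ]
 [ 0.4555 -0.3026  0.03  ]] [ 0.48589806 -0.22511197  0.03      ]
yaw from y-edge 4.897600403815847 0.14999700241067127
yaw from y-edge 5.130956126550295 0.14973411020106575
yaw from x-edge 4.525656908395887 0.07477358643358464
yaw from x-edge 4.318549661410657 0.07416595921827959
[[ 0.5282 -0.2984  0.03  ]
 [ 0.5141 -0.1537  0.03  ]
 [ 0.4384 -0.1592  0.03  ]] [ 0.48330373 -0.22879952  0.03      ]
5.558109777412251 0.14535810203026384
4.195705299871176 0.07593744819512521
[[ 0.5041 -0.2378  0.07  ]
 [ 0.5092 -0.282   0.07  ]
 [ 0.4688 -0.241   0.07  ]
 [ 0.4731 -0.2843  0.07  ]] [ 0.48881371 -0.26126135  0.07      ]
[[ 0.5136 -0.244   0.064 ]
 [ 0.5161 -0.2731  0.064 ]
 [ 0.4623 -0.249   0.064 ]
 [ 0.4652 -0.2784  0.064 ]] [ 0.48928019 -0.26111895  0.064     ]
[[ 0.965  0.262  0.   ]
 [ 0.262 -0.965 -0.   ]
 [ 0.     0.    -1.   ]]
```

>>> {"method": "move_arm", "body": {
  "deltas": [
    [1,0,0,0,-0.074],
    [1,0,0,0,-0.074],
    [1,0,0,0,-0.074],
    [1,0,0,0,-0.074],
    [1,0,0,0,-0.074],
    [1,0,0,0,-0.074],
    [1,0,0,0,-0.074],
    [1,0,0,0,-0.074],
    [1,0,0,0,-0.074],
    [1,0,0,0,-0.074],
    [1,0,0,0,-0.074],
    [1,0,0,0,-0.074]
  ],
  "squeeze": 30
}}

```text
time: 1.7
ee_pos: [0.1636, -0.6032, 0.1852]
eef_rot: [0.673, 0.74, -0.0, 0.0]
ft_force: [-0.0, -0.0, -0.6]
width: 0.0872
```

```bash
cat >> h.py <<'E'
from scipy.spatial.transform import Rotation as Ro
def plan(target):
    s=r.read_state(); R=Ro.from_quat(s['eef_rot']).as_matrix(); d=R.T@(np.array(target)-s['ee_pos'])
    print('t',round(s['time'],2),'pos',np.round(s['ee_pos'],4),'yaw_y',np.degrees(np.arctan2(R[1,1],R[0,1])).round(2),'tilt',np.degrees(np.arccos(-R[2,2])).round(2),'w',round(s['width'],4),'F',np.round(s['ft_force'],1),'rows units',(d/.025).round(3))
E
python3 - <<'E'
from h import *
plan([.489,-.261,.14])
E
```

```text
t 1.7 pos [ 0.1636 -0.6032  0.1852] yaw_y 5.42 tilt 0.0 w 0.0872 F [-0.  -0.  -0.6] rows units [12.4   14.251  1.807]
```

>>> {"method": "move_arm", "body": {
  "deltas": [
    [1,0.62,0.7125,0.09,0],
    [1,0.62,0.7125,0.09,0],
    [1,0.62,0.7125,0.09,0],
    [1,0.62,0.7125,0.09,0],
    [1,0.62,0.7125,0.09,0],
    [1,0.62,0.7125,0.09,0],
    [1,0.62,0.7125,0.09,0],
    [1,0.62,0.7125,0.09,0],
    [1,0.62,0.7125,0.09,0],
    [1,0.62,0.7125,0.09,0]
  ]
}}

```text
time: 2.53
ee_pos: [0.328, -0.4322, 0.1627]
eef_rot: [0.675, 0.738, -0.0, 0.0]
ft_force: [-0.1, 0.3, 0.5]
width: 0.0868
```

>>> {"method": "move_arm", "body": {
  "deltas": [
    [1,0.62,0.7125,0.09,0],
    [1,0.62,0.7125,0.09,0],
    [1,0.62,0.7125,0.09,0],
    [1,0.62,0.7125,0.09,0],
    [1,0.62,0.7125,0.09,0],
    [1,0.62,0.7125,0.09,0],
    [1,0.62,0.7125,0.09,0],
    [1,0.62,0.7125,0.09,0],
    [1,0.62,0.7125,0.09,0],
    [1,0.62,0.7125,0.09,0],
    [1,0,0,0,0]
  ]
}}

```text
time: 3.45
ee_pos: [0.4939, -0.258, 0.14]
eef_rot: [0.673, 0.74, 0.001, -0.0]
ft_force: [-1.3, 1.0, 0.5]
width: 0.0869
```

```bash
python3 - <<'E'
from h import *
plan([.489,-.261,.034])
for n in('top','scene'):
    im=r.camera(n); p=proj(n,[.489,-.261,.06]); x,y=int(p[0])-50,int(p[1])-40
    c=im[y:y+80,x:x+100,::-1]; cv2.imwrite(f'pics/{n}1.png',cv2.resize(c,None,fx=6,fy=6,interpolation=cv2.INTER_CUBIC))
for l in('hood_center',):
  for n in('top','scene'):
    for d in r.tip_of(n,l)[:1]: print(n,d['confidence'],w(n,d['position']).round(4))
E
```

```text
t 3.45 pos [ 0.4939 -0.258   0.14  ] yaw_y 5.43 tilt 0.14 w 0.0869 F [-1.3  1.   0.5] rows units [-0.109 -0.215  4.24 ]
top 0.75 [ 0.489  -0.263   0.0502]
scene 0.68 [ 0.4877 -0.2643  0.0481]
```

View pics/scene1.png

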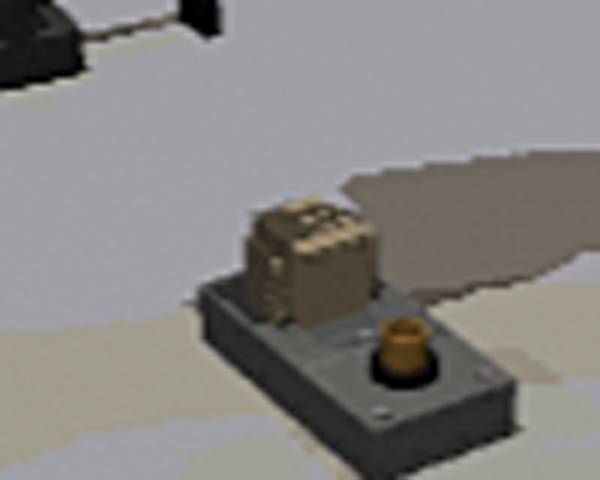

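```bash
python3 - <<'E'
from h import *
plan([.489,-.262,.034])
im=r.camera('scene');cv2.imwrite('pics/scene2.png',im[:,:,::-1]); print(proj('scene',[.489,-.261,.05]),r.camera_info('scene')['t'])
im=r.camera('top');cv2.imwrite('pics/top2.png',im[:,:,::-1])
E
```

```text
t 3.65 pos [ 0.4903 -0.2638  0.1402] yaw_y 5.03 tilt 0.04 w 0.0871 F [-0.1 -0.2  0.4] rows units [ 0.078 -0.046  4.247]
[314.03732686 156.16509095] [ 0.54949044 -0.09638299  1.09164247]
```

View pics/scene2.png

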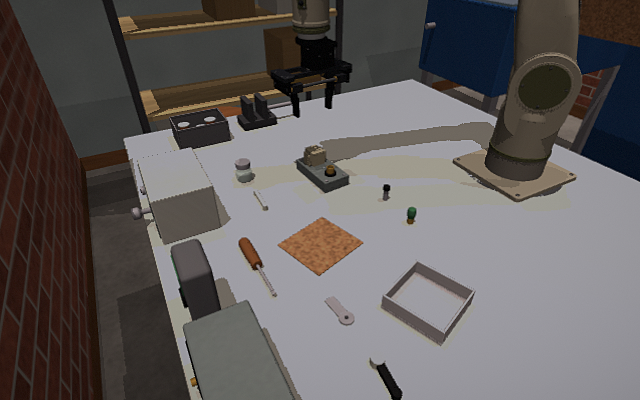

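View pics/top2.png

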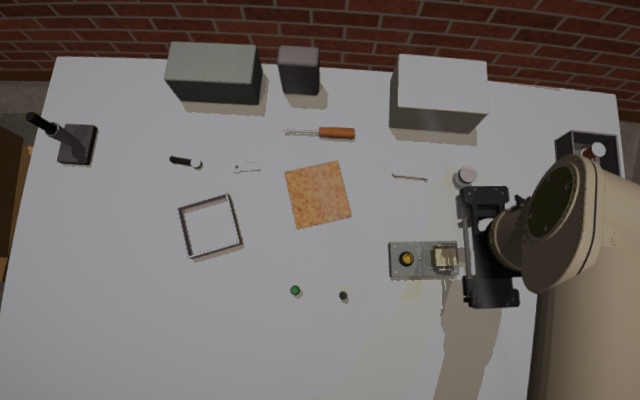

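```bash
python3 - <<'E'
from h import *
plan([.489,-.262,.034])
s=r.read_state();R=Ro.from_quat(s['eef_rot']).as_matrix()
for k in(-.05,0,.05): print(proj('scene',s['ee_pos']+k*R[:,1]))
for n in('top','scene'): print(-r.camera_info(n)['R'].T@r.camera_info(n)['t'])
E
```

```text
t 3.75 pos [ 0.4903 -0.264   0.1403] yaw_y 4.99 tilt 0.03 w 0.087 F [-0.2 -0.1  1. ] rows units [ 0.087 -0.042  4.25 ]
[328.31596604 121.20543688]
[312.58008515 125.6877429 ]
[296.17402218 130.35611176]
[ 0.41746318 -0.00589201  0.87543179]
[0.9130869  0.57825771 0.57862167]
```

```bash
python3 - <<'E'
from h import *
im=cv2.imread('pics/scene2.png'); c=im[60:180,250:380]; cv2.imwrite('pics/c3.png',cv2.resize(c,None,fx=5,fy=5,interpolation=cv2.INTER_CUBIC))
E
```

```text
(no output)
```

View pics/c3.png

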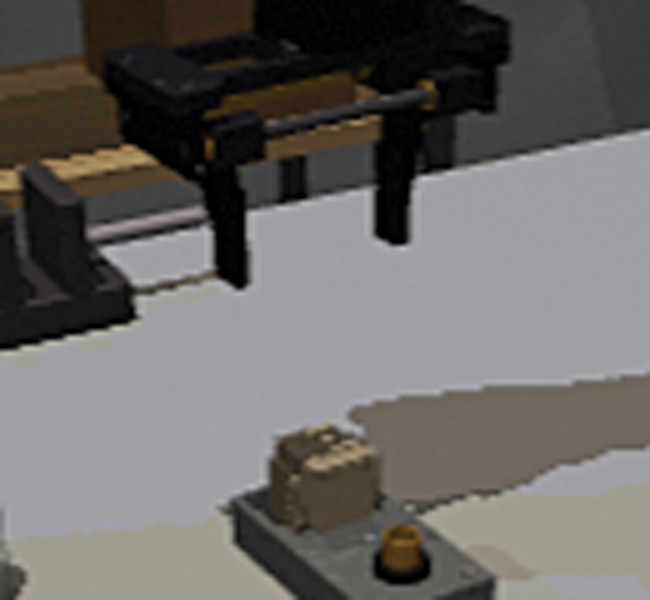

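```bash
python3 - <<'E'
from h import *
s=r.read_state();R=Ro.from_quat(s['eef_rot']).as_matrix()
for k in(-.051,0,.051): print(proj('top',s['ee_pos']+k*R[:,1]), proj('top',s['ee_pos']+k*R[:,1]-R[:,2]*.07))
im=cv2.imread('pics/top2.png'); c=im[170:320,420:560]; cv2.imwrite('pics/c4.png',cv2.resize(c,None,fx=4,fy=4,interpolation=cv2.INTER_CUBIC))
# forward-kinematics sanity
print(s['joint_positions'])
E
```

```text
[460.59747434 280.33448867] [474.74785649 279.97415137]
[458.62054814 253.45087992] [472.39002711 250.38421633]
[456.57248639 227.16709373] [469.93573492 221.52592549]
[ 0.88739166  0.26024726 -0.5527885   1.68152084  0.14394762  1.24030976
  0.38985889]
```

View pics/c4.png

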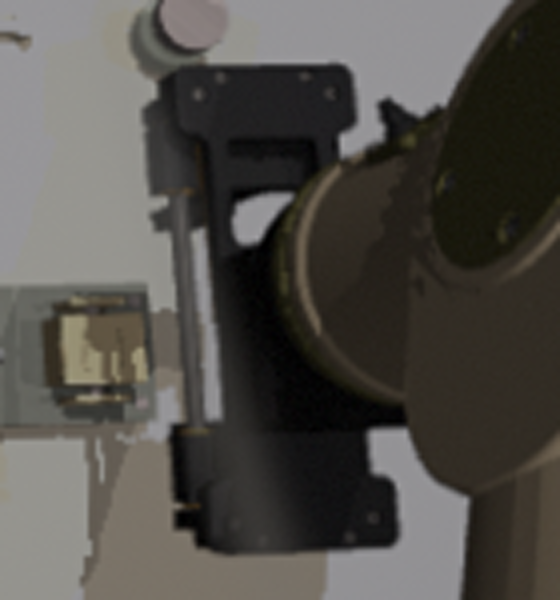

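```bash
python3 - <<'E'
from h import *
print('base',proj('scene',[0,0,0]),[proj('scene',[a,b,0]).round(0) for a in(-.1,.1) for b in(-.1,.1)])
p0=np.array([.16340307,-.6027845,.1843]);R0=Ro.from_quat([.99125,.131988,0,0]).as_matrix()
for k in(-.051,0,.051): print('init',proj('scene',p0+k*R0[:,1]))
im=cv2.imread('pics/scene0.png'); c=im[0:80,310:410]; cv2.imwrite('pics/c5.png',cv2.resize(c,None,fx=6,fy=6,interpolation=cv2.INTER_CUBIC))
from scipy.optimize import least_squares
s=r.read_state();R=Ro.from_quat(s['eef_rot']).as_matrix();
obs=np.array([[328.4,108.4],[297,117]])
f=lambda d:np.concatenate([proj('scene',s['ee_pos']+d+k*R[:,1]) for k in(-.051,.051)])-obs.ravel()
q=least_squares(f,np.zeros(3));print(q.x,q.cost,q.fun)
E
```

```text
base [511.05471946 170.47937012] [array([507., 147.]), array([568., 178.]), array([458., 163.]), array([516., 199.])]
init [362.28824711  60.98388411]
init [351.36863689  57.92834674]
init [340.92886811  55.00310215]
[-0.02907472 -0.05373023  0.01030329] 0.008050961576402322 [ 0.02372082  0.08841101 -0.02272015 -0.0848913 ]
```

View pics/c5.png

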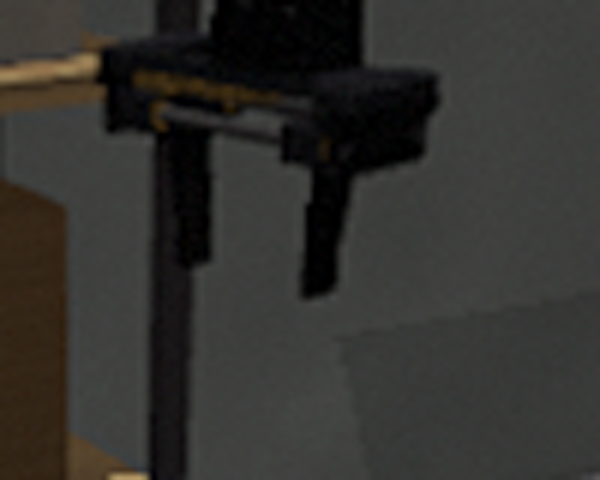

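```bash
python3 - <<'E'
from h import *
for z in(.19,.22,.25,.28,.31): print(z,pix2w('top',(490,246.8),z).round(3), 'body ends',np.linalg.norm(pix2w('top',(485,187),z)-pix2w('top',(494,307),z)).round(3),'knuckle mid',pix2w('top',(464,254),z).round(3),'rod ends',np.linalg.norm(pix2w('top',(463,207),z)-pix2w('top',(467,300),z)).round(3))
E
```

```text
0.19 [ 0.501 -0.305  0.19 ] body ends 0.218 knuckle mid [ 0.485 -0.256  0.19 ] rod ends 0.167
0.22 [ 0.497 -0.292  0.22 ] body ends 0.208 knuckle mid [ 0.482 -0.245  0.22 ] rod ends 0.159
0.25 [ 0.494 -0.278  0.25 ] body ends 0.199 knuckle mid [ 0.479 -0.234  0.25 ] rod ends 0.152
0.28 [ 0.49  -0.265  0.28 ] body ends 0.189 knuckle mid [ 0.476 -0.224  0.28 ] rod ends 0.145
0.31 [ 0.486 -0.252  0.31 ] body ends 0.18 knuckle mid [ 0.473 -0.213  0.31 ] rod ends 0.138
```

>>> {"method": "move_arm", "body": {
  "deltas": [
    [1,0.08,-0.04,0.5,0],
    [1,0,0,0.5,0],
    [1,0,0,0.5,0],
    [1,0,0,0.3,0],
    [1,0,0,0,0],
    [1,0,0,0,0]
  ]
}}

```text
time: 4.25
ee_pos: [0.4894, -0.2609, 0.0947]
eef_rot: [0.675, 0.738, -0.0, -0.001]
ft_force: [-0.6, -0.5, -0.2]
width: 0.0868
```

```bash
python3 - <<'E'
from h import *
plan([.489,-.262,.034])
im=r.camera('scene')[:,:,::-1]; c=im[60:180,250:380]; cv2.imwrite('pics/c6.png',cv2.resize(c,None,fx=6,fy=5,interpolation=cv2.INTER_CUBIC))
im=r.camera('top')[:,:,::-1]; c=im[170:320,420:560]; cv2.imwrite('pics/c7.png',cv2.resize(c,None,fx=4,fy=4,interpolation=cv2.INTER_CUBIC))
s=r.read_state();R=Ro.from_quat(s['eef_rot']).as_matrix()
for k in(-.051,.051): print(proj('scene',s['ee_pos']+k*R[:,1]),proj('top',s['ee_pos']+k*R[:,1]))
E
```

```text
t 4.25 pos [ 0.4894 -0.2609  0.0947] yaw_y 5.09 tilt 0.06 w 0.0868 F [-0.6 -0.5 -0.2] rows units [-0.044 -0.019  2.427]
[329.0267929  136.60170236] [451.47849303 280.49204827]
[297.0895621  146.36207561] [447.81017253 230.21376273]
```

View pics/c6.png

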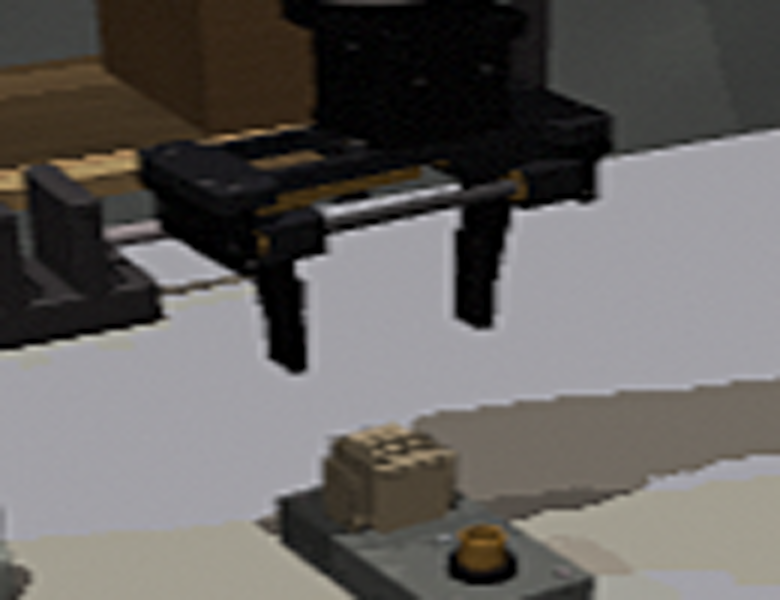

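View pics/c7.png

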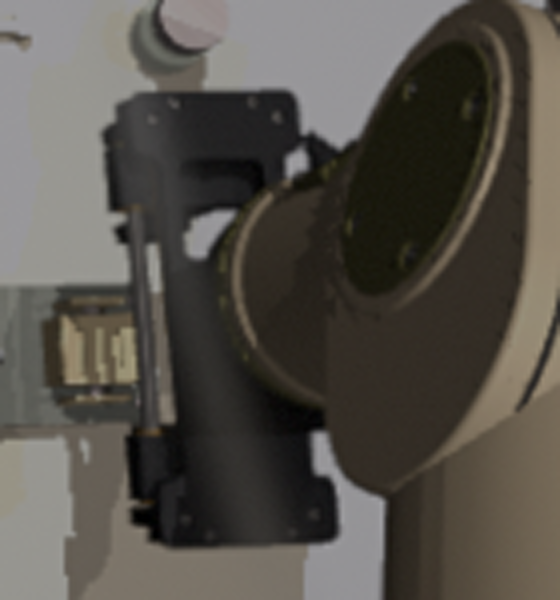

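>>> {"method": "move_arm", "body": {
  "deltas": [
    [1,0,0,0.5,0],
    [1,0,0,0.5,0],
    [1,0,0,0.5,0],
    [1,0,0,0.5,0],
    [1,0,0,0.3,0],
    [1,0,0,0,0],
    [1,0,0,0,0]
  ]
}}

```text
time: 4.93
ee_pos: [0.4895, -0.2607, 0.0371]
eef_rot: [0.675, 0.738, -0.0, -0.001]
ft_force: [-0.8, -0.1, -0.6]
width: 0.0869
```

```bash
python3 - <<'E'
from h import *
plan([.489,-.262,.034])
im=r.camera('scene')[:,:,::-1]; c=im[80:200,250:380]; cv2.imwrite('pics/c8.png',cv2.resize(c,None,fx=6,fy=5,interpolation=cv2.INTER_CUBIC))
E
```

```text
t 4.93 pos [ 0.4895 -0.2607  0.0371] yaw_y 5.1 tilt 0.06 w 0.0869 F [-0.8 -0.1 -0.6] rows units [-0.05  -0.026  0.125]
```

View pics/c8.png

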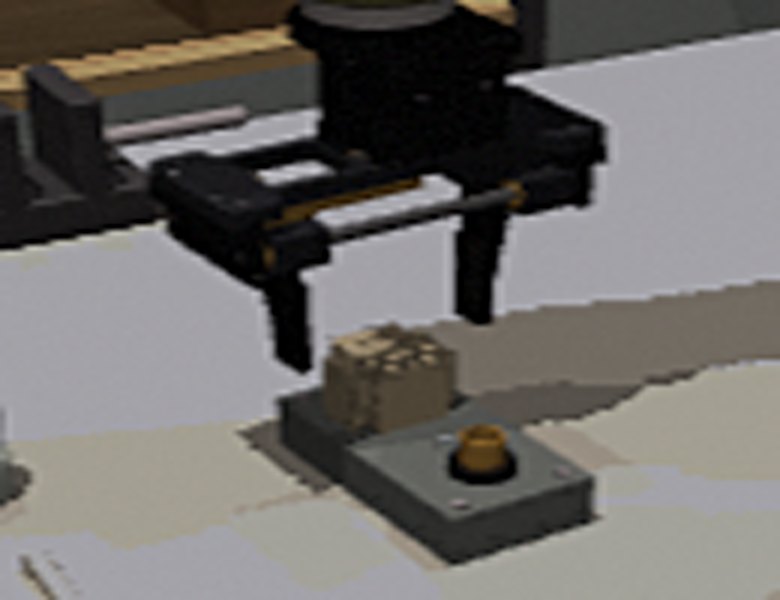

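>>> {"method": "move_arm", "body": {
  "deltas": [
    [-0.2,0,0,0,0],
    [-0.2,0,0,0,0],
    [-0.2,0,0,0,0],
    [-0.2,0,0,0,0],
    [-0.2,0,0,0,0]
  ],
  "squeeze": 3
}}

```text
time: 5.4
ee_pos: [0.4899, -0.261, 0.0379]
eef_rot: [0.675, 0.738, 0.0, 0.0]
ft_force: [0.4, -0.8, 0.1]
width: 0.0617
```

```bash
python3 - <<'E'
from h import *
plan([.489,-.262,.034])
im=r.camera('scene')[:,:,::-1]; c=im[80:200,250:380]; cv2.imwrite('pics/c9.png',cv2.resize(c,None,fx=6,fy=5,interpolation=cv2.INTER_CUBIC))
E
```

```text
t 5.4 pos [ 0.4899 -0.261   0.0379] yaw_y 5.09 tilt 0.03 w 0.0617 F [ 0.4 -0.8  0.1] rows units [-0.036 -0.039  0.156]
```

View pics/c9.png

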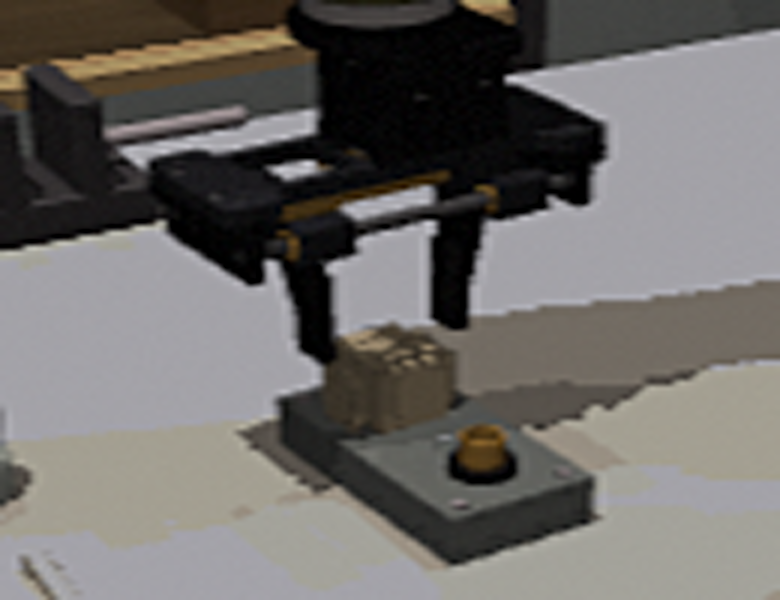

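```bash
python3 - <<'E'
from h import *
im=r.camera('top')[:,:,::-1]; c=im[190:310,400:540]; cv2.imwrite('pics/c10.png',cv2.resize(c,None,fx=5,fy=5,interpolation=cv2.INTER_CUBIC))
s=r.read_state();R=Ro.from_quat(s['eef_rot']).as_matrix()
for k in(-.04,.04):
  for dz in (0,.04): print(k,dz,proj('scene',s['ee_pos']+k*R[:,1]+[0,0,dz]),proj('top',s['ee_pos']+k*R[:,1]+[0,0,dz]))
E
```

```text
-0.04 0 [325.76778956 156.1412064 ] [442.30298925 275.69845426]
-0.04 0.04 [325.81504096 143.45975315] [448.2054054  275.31698937]
0.04 0 [301.54599427 164.15319932] [439.75941229 238.87014383]
0.04 0.04 [301.03513207 151.24066831] [445.43338421 236.72066285]
```

View pics/c10.png

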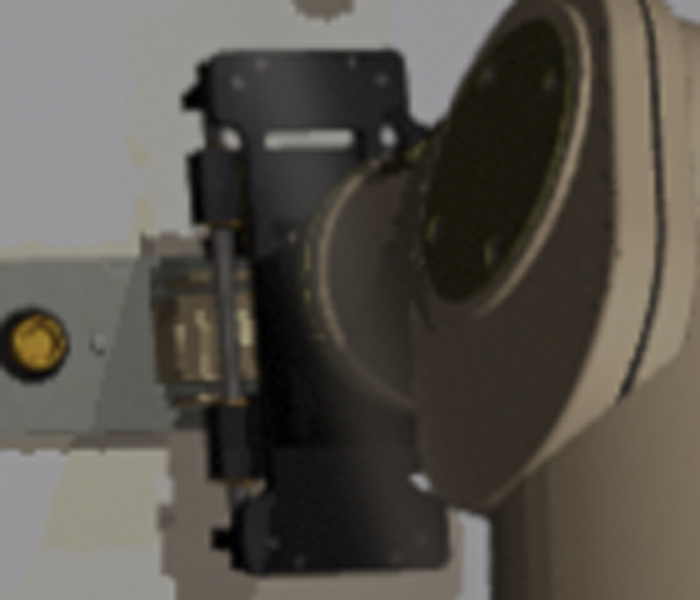

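>>> {"method": "move_arm", "body": {
  "deltas": [
    [-0.6,0,0,0,0],
    [-0.6,0,0,0,0],
    [-0.6,0,0,0,0],
    [-0.6,0,0,0,0],
    [-0.6,0,0,0,0]
  ],
  "squeeze": 3
}}

```text
time: 5.92
ee_pos: [0.4898, -0.2609, 0.0377]
eef_rot: [0.675, 0.738, -0.0, 0.0]
ft_force: [-0.3, -0.3, -0.2]
width: 0.0218
```

```bash
python3 - <<'E'
from h import *
plan([.489,-.262,.034])
im=r.camera('scene')[:,:,::-1]; c=im[80:200,250:380]; cv2.imwrite('pics/c11.png',cv2.resize(c,None,fx=6,fy=5,interpolation=cv2.INTER_CUBIC))
im=r.camera('top')[:,:,::-1]; c=im[190:310,400:540]; cv2.imwrite('pics/c12.png',cv2.resize(c,None,fx=5,fy=5,interpolation=cv2.INTER_CUBIC))
E
```

```text
t 5.92 pos [ 0.4898 -0.2609  0.0377] yaw_y 5.09 tilt 0.01 w 0.0218 F [-0.3 -0.3 -0.2] rows units [-0.04  -0.034  0.147]
```

View pics/c11.png

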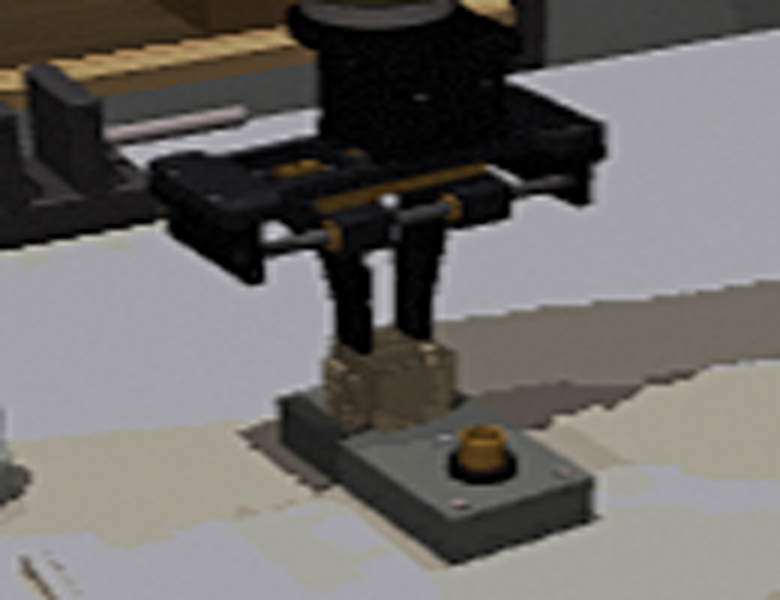

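View pics/c12.png

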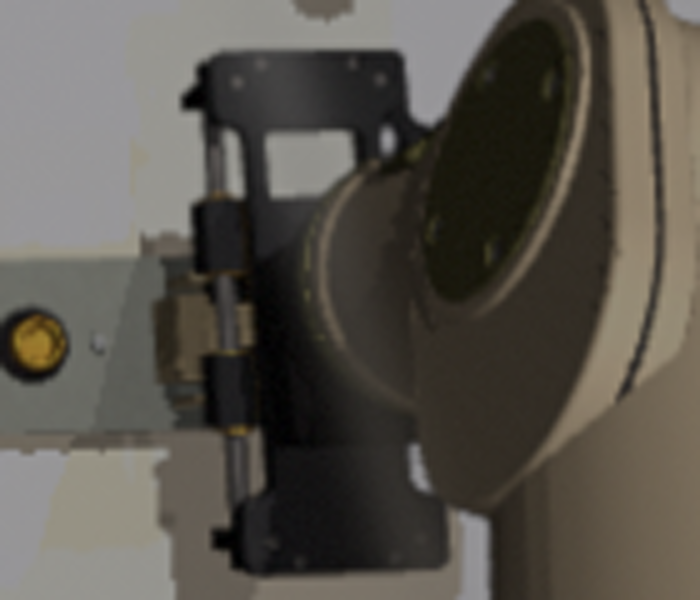

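>>> {"method": "move_arm", "body": {
  "deltas": [
    [-0.6,0,0,0.06,0],
    [-0.6,0,0,0.06,0],
    [-0.6,0,0,0,0]
  ]
}}

```text
time: 6.27
ee_pos: [0.4895, -0.2609, 0.0343]
eef_rot: [0.675, 0.738, -0.0, -0.0]
ft_force: [-0.3, -0.0, 0.5]
width: 0.0176
```

>>> {"method": "move_arm", "body": {
  "deltas": [
    [-0.6,0,0,0.06,0],
    [-0.6,0,0,0.06,0],
    [-0.6,0,0,0,0]
  ]
}}

```text
time: 6.52
ee_pos: [0.49, -0.2611, 0.033]
eef_rot: [0.675, 0.738, -0.0, 0.0]
ft_force: [-5.1, 3.4, 15.2]
width: 0.0173
```

>>> {"method": "move_arm", "body": {
  "deltas": [
    [-0.6,0,0,-0.3,0],
    [-0.4,0,0,-0.2,0],
    [1,0,0,0,0],
    [1,0,0,0,0],
    [1,0,0,0,0],
    [1,0,0,0,0],
    [1,0,0,0,0],
    [1,0,0,0,0],
    [1,0,0,0,0],
    [1,0,0,0,0],
    [1,0,0,0,0]
  ]
}}

```text
time: 7.43
ee_pos: [0.4897, -0.2609, 0.0441]
eef_rot: [0.675, 0.738, -0.0, -0.0]
ft_force: [0.2, 1.5, 0.8]
width: 0.0757
```

```bash
python3 - <<'E'
from h import *
plan([.489,-.261,.0])
E
```

```text
t 7.43 pos [ 0.4897 -0.2609  0.0441] yaw_y 5.09 tilt 0.0 w 0.0757 F [0.2 1.5 0.8] rows units [-1.000e-03 -3.000e-02  1.764e+00]
```

>>> {"method": "move_arm", "body": {
  "deltas": [
    [1,0,0,0,0],
    [1,0,-0.03,0,0],
    [1,0,0,0.4,0],
    [1,0,0,0.4,0],
    [1,0,0,0.4,0],
    [1,0,0,0.3,0],
    [1,0,0,0.2,0],
    [1,0,0,0,0]
  ]
}}

```text
time: 8.1
ee_pos: [0.4881, -0.2605, 0.0]
eef_rot: [0.675, 0.738, -0.0, -0.001]
ft_force: [-1.0, 0.7, 0.0]
width: 0.0869
```

```bash
python3 - <<'E'
from h import *
plan([.489,-.261,.0])
im=r.camera('scene')[:,:,::-1]; c=im[80:200,250:380]; cv2.imwrite('pics/c13.png',cv2.resize(c,None,fx=6,fy=5,interpolation=cv2.INTER_CUBIC))
E
```

```text
t 8.1 pos [ 0.4881 -0.2605  0.    ] yaw_y 5.1 tilt 0.13 w 0.0869 F [-1.   0.7  0. ] rows units [-0.024  0.033  0.001]
```

View pics/c13.png

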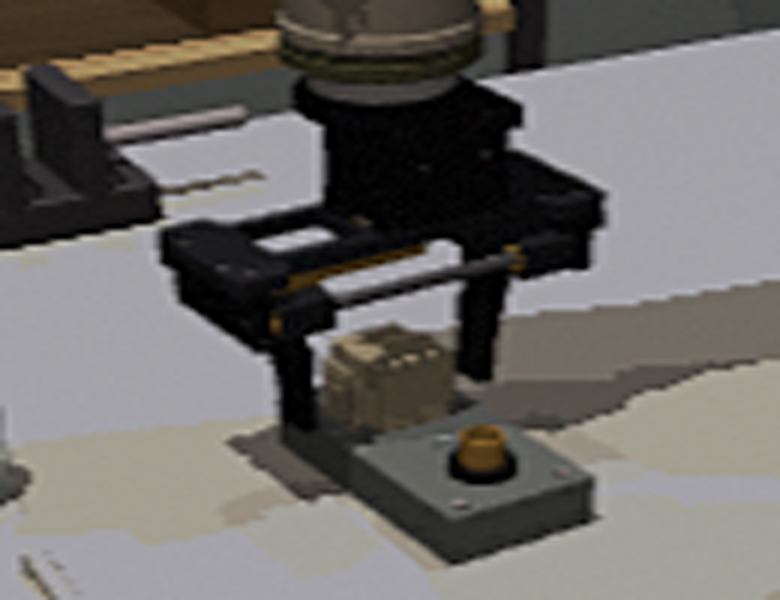

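The fingers now straddle the hood: their tips are beside the tabs, just above the block's top face (hood at crop 390,380). I'll squeeze.

>>> {"method": "move_arm", "body": {
  "deltas": [
    [-1,0,0,0,0],
    [-1,0,0,0,0],
    [-1,0,0,0,0],
    [-1,0,0,0,0],
    [-1,0,0,0,0],
    [-1,0,0,0,0],
    [-1,0,0,0,0],
    [-1,0,0,0,0],
    [-1,0,0,0,0],
    [-1,0,0,0,0]
  ],
  "squeeze": 30
}}

```text
time: 8.98
ee_pos: [0.4889, -0.2612, 0.002]
eef_rot: [0.675, 0.738, -0.0, 0.0]
ft_force: [-2.7, -0.4, 5.0]
width: 0.0423
```

```bash
python3 - <<'E'
from h import *
plan([.489,-.261,.0])
im=r.camera('scene')[:,:,::-1]; c=im[80:200,250:380]; cv2.imwrite('pics/c14.png',cv2.resize(c,None,fx=6,fy=5,interpolation=cv2.INTER_CUBIC))
E
```

```text
t 8.98 pos [ 0.4889 -0.2612  0.002 ] yaw_y 5.08 tilt 0.02 w 0.0423 F [-2.7 -0.4  5. ] rows units [0.007 0.003 0.079]
```

View pics/c14.png

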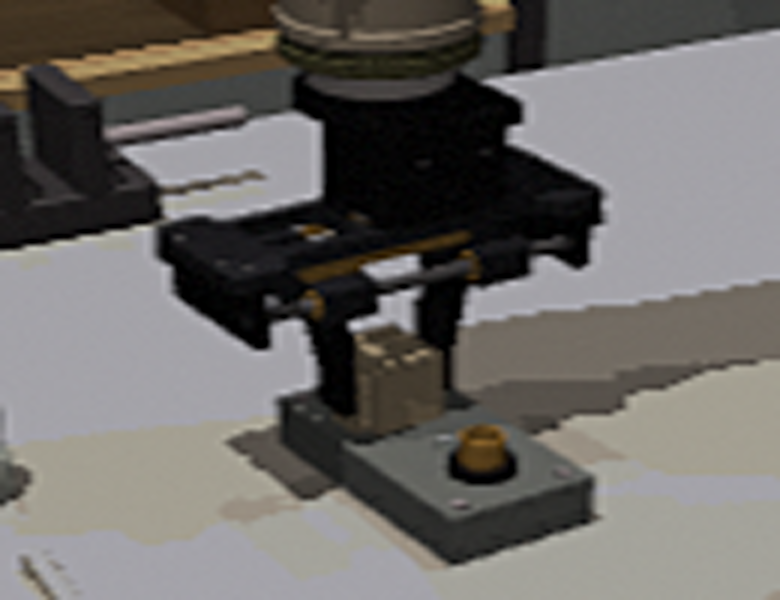

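Width 42 mm, so both tabs are pressed fully in. I'll lift.

>>> {"method": "move_arm", "body": {
  "deltas": [
    [-1,0,0,-0.1,0],
    [-1,0,0,-0.15,0],
    [-1,0,0,-0.2,0],
    [-1,0,0,-0.2,0],
    [-1,0,0,-0.25,0],
    [-1,0,0,-0.25,0],
    [-1,0,0,-0.3,0],
    [-1,0,0,-0.4,0],
    [-1,0,0,-0.5,0],
    [-1,0,0,-0.5,0],
    [-1,0,0,-0.5,0],
    [-1,0,0,-0.5,0]
  ]
}}

```text
time: 10.03
ee_pos: [0.4892, -0.2611, 0.0996]
eef_rot: [0.675, 0.738, 0.0, 0.0]
ft_force: [0.9, -0.3, -1.2]
width: 0.0422
```

```bash
python3 - <<'E'
from h import *
plan([.62,.020,.1])
im=r.camera('scene')[:,:,::-1]; c=im[60:200,250:380]; cv2.imwrite('pics/c15.png',cv2.resize(c,None,fx=5,fy=4,interpolation=cv2.INTER_CUBIC))
im=r.camera('top')
for cam,l in(('scene','hood_center'),('top','hood_center'),('scene','battery'),('scene','mat'),('top','mat'),('top','bin'),('scene','bin')):
    for d in r.tip_of(cam,l)[:1]: print(cam,l,round(d['confidence'],2),w(cam,d['position']).round(4))
E
```

```text
t 10.03 pos [ 0.4892 -0.2611  0.0996] yaw_y 5.09 tilt 0.04 w 0.0422 F [ 0.9 -0.3 -1.2] rows units [10.734  6.21  -0.018]
scene hood_center 0.87 [ 0.4856 -0.2623  0.1486]
top hood_center 0.85 [ 0.494  -0.2643  0.1497]
scene battery 0.64 [ 0.487  -0.2641  0.0116]
scene mat 0.74 [ 0.394  -0.0518  0.0051]
top mat 0.57 [0.6193 0.02   0.0013]
top bin 0.69 [ 5.234e-01  2.553e-01 -1.000e-04]
scene bin 0.59 [ 0.5212  0.2552 -0.0007]
```

View pics/c15.png

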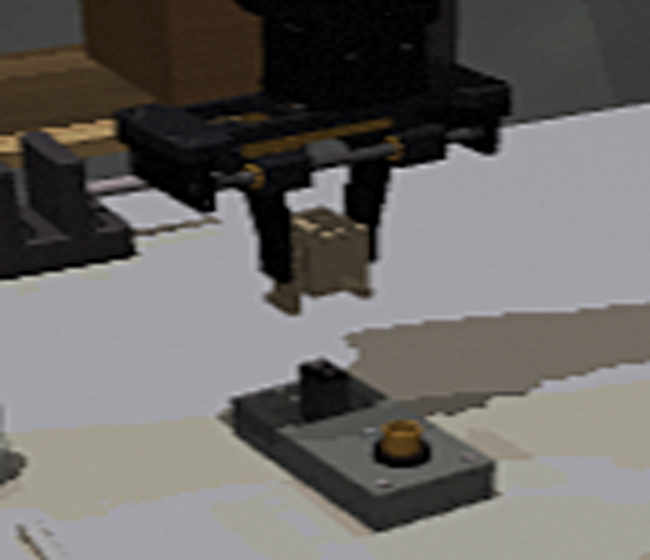

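>>> {"method": "move_arm", "body": {
  "deltas": [
    [-1,0.3,0.2,0,0],
    [-1,0.7,0.4,0,0],
    [-1,0.8,0.46,0,0],
    [-1,0.8,0.46,0,0],
    [-1,0.8,0.46,0,0],
    [-1,0.8,0.46,0,0],
    [-1,0.8,0.46,0,0],
    [-1,0.8,0.46,0,0],
    [-1,0.8,0.46,0,0],
    [-1,0.8,0.46,0,0],
    [-1,0.8,0.46,0,0],
    [-1,0.8,0.46,0,0]
  ]
}}

```text
time: 11.48
ee_pos: [0.5988, -0.0234, 0.0977]
eef_rot: [0.675, 0.738, 0.0, -0.0]
ft_force: [-0.5, 0.0, -0.2]
width: 0.0425
```

>>> {"method": "move_arm", "body": {
  "deltas": [
    [-1,0.8,0.46,0,0],
    [-1,0.6,0.36,0,0],
    [-1,0.3,0.18,0,0],
    [-1,0,0,0,0],
    [-1,0,0,0,0],
    [-1,0,0,0,0]
  ]
}}

```text
time: 11.98
ee_pos: [0.6193, 0.0176, 0.0977]
eef_rot: [0.676, 0.737, -0.001, 0.0]
ft_force: [0.3, 0.4, -0.3]
width: 0.0424
```

```bash
python3 - <<'E'
from h import *
im=r.camera('scene')
plan([.62,.020,-.026])
for d in r.tip_of('scene','hood_center')[:1]: print(w('scene',d['position']).round(4))
cv2.imwrite('pics/scene3.png',im[:,:,::-1])
E
```

```text
t 12.03 pos [0.6194 0.0175 0.0978] yaw_y 4.98 tilt 0.06 w 0.0421 F [-0.   0.2 -1.3] rows units [0.104 0.035 4.951]
[0.6176 0.0179 0.1463]
```

View pics/scene3.png

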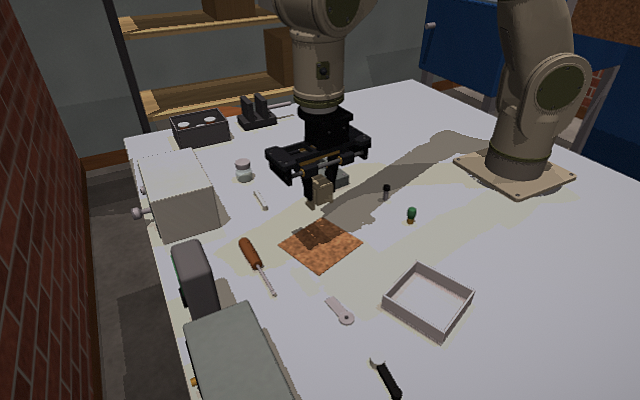

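>>> {"method": "move_arm", "body": {
  "deltas": [
    [-1,0.1,0.03,0.2,0],
    [-1,0,0,0.4,0],
    [-1,0,0,0.5,0],
    [-1,0,0,0.5,0],
    [-1,0,0,0.5,0],
    [-1,0,0,0.5,0],
    [-1,0,0,0.5,0],
    [-1,0,0,0.4,0],
    [-1,0,0,0.3,0],
    [-1,0,0,0.25,0],
    [-1,0,0,0,0],
    [-1,0,0,0,0]
  ]
}}

```text
time: 13.08
ee_pos: [0.6202, 0.0219, -0.0034]
eef_rot: [0.675, 0.738, 0.0, -0.0]
ft_force: [-0.2, -0.1, -1.1]
width: 0.0421
```

>>> {"method": "move_arm", "body": {
  "deltas": [
    [-1,0,0,0.08,0],
    [-1,0,0,0.04,0],
    [-1,0,0,0,0]
  ]
}}

```text
time: 13.33
ee_pos: [0.6204, 0.0217, -0.0061]
eef_rot: [0.675, 0.738, 0.0, 0.0]
ft_force: [-0.1, 0.0, -1.1]
width: 0.0427
```

>>> {"method": "move_arm", "body": {
  "deltas": [
    [-1,0,0,0.06,0],
    [-1,0,0,0.04,0],
    [-1,0,0,0,0]
  ]
}}

```text
time: 13.58
ee_pos: [0.6201, 0.0217, -0.009]
eef_rot: [0.675, 0.738, -0.0, -0.0]
ft_force: [0.6, -0.5, -0.6]
width: 0.0424
```

>>> {"method": "move_arm", "body": {
  "deltas": [
    [-1,0,0,0.04,0],
    [-1,0,0,0,0]
  ]
}}

```text
time: 13.75
ee_pos: [0.6201, 0.0217, -0.01]
eef_rot: [0.675, 0.738, -0.0, -0.0]
ft_force: [0.3, 0.6, -1.3]
width: 0.042
```

>>> {"method": "move_arm", "body": {
  "deltas": [
    [-1,0,0,0.04,0],
    [-1,0,0,0,0]
  ]
}}

```text
time: 13.92
ee_pos: [0.6203, 0.0218, -0.0102]
eef_rot: [0.675, 0.738, -0.0, 0.0]
ft_force: [-3.5, -1.1, 6.6]
width: 0.042
```

>>> {"method": "move_arm", "body": {
  "deltas": [
    [-1,0,0,0.04,0],
    [-1,0,0,0,0]
  ]
}}

```text
time: 14.08
ee_pos: [0.6203, 0.0218, -0.0103]
eef_rot: [0.675, 0.738, -0.0, 0.0]
ft_force: [-7.4, -1.2, 15.6]
width: 0.0425
```

Touchdown at −0.010, as predicted. I'll ease off the load and open.

>>> {"method": "move_arm", "body": {
  "deltas": [
    [-1,0,0,-0.06,0],
    [-1,0,0,0,0],
    [0,0,0,0,0],
    [0.2,0,0,0,0],
    [0.4,0,0,0,0],
    [0.6,0,0,0,0],
    [0.8,0,0,0,0],
    [1,0,0,0,0],
    [1,0,0,0,0],
    [1,0,0,0,0],
    [1,0,0,0,0],
    [1,0,0,0,0]
  ]
}}

```text
time: 15.08
ee_pos: [0.6201, 0.0217, -0.0104]
eef_rot: [0.675, 0.738, -0.0, -0.0]
ft_force: [0.9, 0.5, -0.9]
width: 0.086
```

>>> {"method": "move_arm", "body": {
  "deltas": [
    [1,0,0,0,0],
    [1,0,0,-0.2,0],
    [1,0,0,-0.4,0],
    [1,0,0,-0.6,0],
    [1,0,0,-0.6,0],
    [1,0,0,-0.6,0],
    [1,0,0,-0.6,0],
    [1,0,0,-0.6,0],
    [1,0,0,-0.6,0],
    [1,0,0,0,0]
  ]
}}

```text
time: 15.92
ee_pos: [0.6223, 0.0223, 0.0996]
eef_rot: [0.675, 0.738, 0.002, 0.002]
ft_force: [0.4, 1.4, 0.1]
width: 0.0866
```

```bash
python3 - <<'E'
from h import *
im=r.camera('scene')
plan([.489,-.261,.1])
for d in r.tip_of('scene','hood_center')[:1]: print(w('scene',d['position']).round(4))
for d in r.tip_of('scene','battery_center')[:1]: print(w('scene',d['position']).round(4))
c=im[150:310,240:400,::-1]; cv2.imwrite('pics/c16.png',cv2.resize(c,None,fx=3.7,fy=3.7,interpolation=cv2.INTER_CUBIC))
E
```

```text
t 15.97 pos [0.6216 0.022  0.0977] yaw_y 5.09 tilt 0.25 w 0.0867 F [-0.1  0.3 -0.5] rows units [-10.806  -6.289  -0.115]
[0.6162 0.0217 0.0379]
[ 0.488  -0.2604  0.038 ]
```

View pics/c16.png

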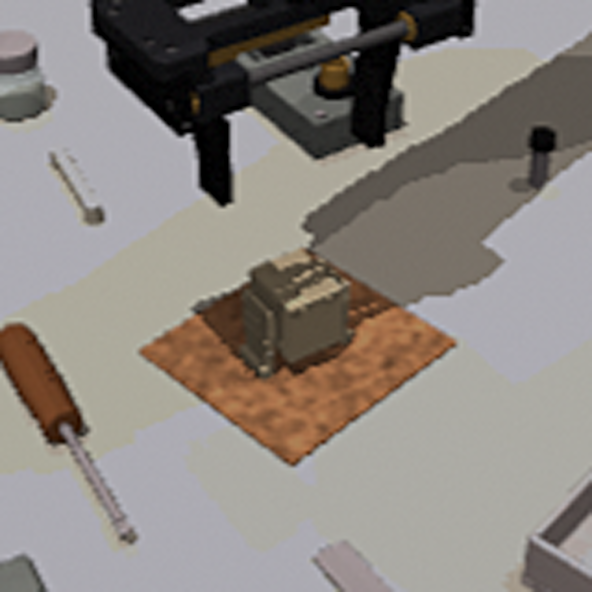

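The hood stands upright near the centre of the mat (crop 295,310), centre z 0.038. Now for the battery.

>>> {"method": "move_arm", "body": {
  "deltas": [
    [0.6,-0.3,-0.2,0,0],
    [0.6,-0.7,-0.4,0,0],
    [0.6,-0.8,-0.466,0,0],
    [0.6,-0.8,-0.466,0,0],
    [0.6,-0.8,-0.466,0,0],
    [0.6,-0.8,-0.466,0,0],
    [0.6,-0.8,-0.466,0,0],
    [0.6,-0.8,-0.466,0,0],
    [0.6,-0.8,-0.466,0,0],
    [0.6,-0.8,-0.466,0,0],
    [0.6,-0.8,-0.466,0,0],
    [0.6,-0.8,-0.466,0,0]
  ]
}}

```text
time: 17.07
ee_pos: [0.5075, -0.2154, 0.0939]
eef_rot: [0.675, 0.738, -0.0, -0.001]
ft_force: [1.5, 0.5, 0.0]
width: 0.0696
```

>>> {"method": "move_arm", "body": {
  "deltas": [
    [0.2,-0.8,-0.466,0,0],
    [0.2,-0.6,-0.35,0,0],
    [0.2,-0.36,-0.2,0,0],
    [0.2,0,0,0,0],
    [0.2,0,0,0,0],
    [0.2,0,0,0,0]
  ]
}}

```text
time: 17.57
ee_pos: [0.4883, -0.2587, 0.0945]
eef_rot: [0.674, 0.738, 0.0, -0.0]
ft_force: [0.1, 0.6, 1.1]
width: 0.0522
```

```bash
python3 - <<'E'
from h import *
im=r.camera('scene')
plan([.489,-.261,-.007])
for d in r.tip_of('scene','battery_center')[:1]: print(w('scene',d['position']).round(4))
c=im[80:200,250:380,::-1]; cv2.imwrite('pics/c17.png',cv2.resize(c,None,fx=5,fy=5,interpolation=cv2.INTER_CUBIC))
E
```

```text
t 17.62 pos [ 0.4884 -0.2585  0.0946] yaw_y 5.21 tilt 0.03 w 0.0525 F [ 0.8 -0.8 -0.2] rows units [-0.103  0.013  4.064]
[ 0.4877 -0.2624  0.0406]
```

View pics/c17.png

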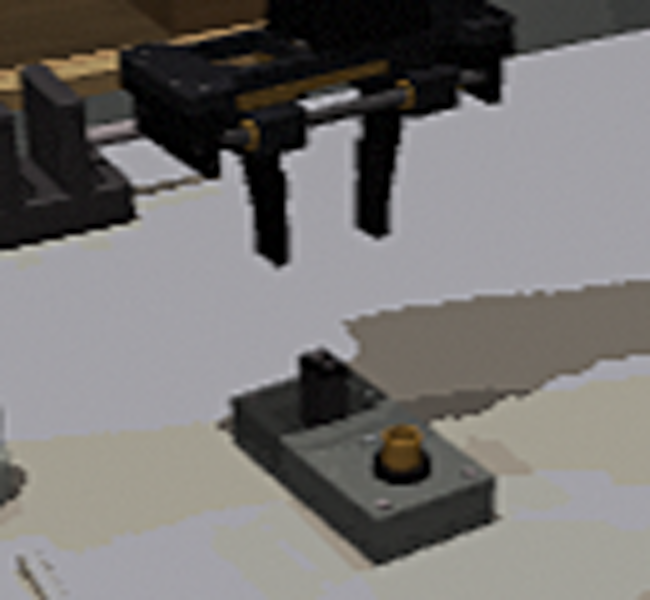

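>>> {"method": "move_arm", "body": {
  "deltas": [
    [0.2,-0.1,0,0.3,0],
    [0.2,0,0,0.5,0],
    [0.2,0,0,0.5,0],
    [0.2,0,0,0.5,0],
    [0.2,0,0,0.5,0],
    [0.2,0,0,0.5,0],
    [0.2,0,0,0.4,0],
    [0.2,0,0,0.3,0],
    [0.2,0,0,0.2,0],
    [0.2,0,0,0.2,0],
    [0.2,0,0,0,0]
  ]
}}

```text
time: 18.58
ee_pos: [0.4877, -0.2625, -0.0036]
eef_rot: [0.675, 0.738, -0.0, -0.0]
ft_force: [0.3, -0.6, -0.2]
width: 0.052
```

>>> {"method": "move_arm", "body": {
  "deltas": [
    [-1,0,0,0,0],
    [-1,0,0,0,0],
    [-1,0,0,0,0],
    [-1,0,0,0,0],
    [-1,0,0,0,0],
    [-1,0,0,0,0],
    [-1,0,0,0,0],
    [-1,0,0,0,0],
    [-1,0,0,0,0]
  ],
  "squeeze": 20
}}

```text
time: 19.33
ee_pos: [0.488, -0.2626, -0.0028]
eef_rot: [0.675, 0.738, -0.0, 0.0]
ft_force: [-0.3, 0.1, 1.7]
width: 0.0171
```

```bash
python3 - <<'E'
from h import *
im=r.camera('scene')
plan([.489,-.261,-.004])
c=im[80:200,250:380,::-1]; cv2.imwrite('pics/c18.png',cv2.resize(c,None,fx=5,fy=5,interpolation=cv2.INTER_CUBIC))
E
```

```text
t 19.38 pos [ 0.488  -0.2626 -0.0028] yaw_y 5.09 tilt 0.01 w 0.0174 F [-0.1  0.5  0.6] rows units [0.062 0.046 0.048]
```

View pics/c18.png

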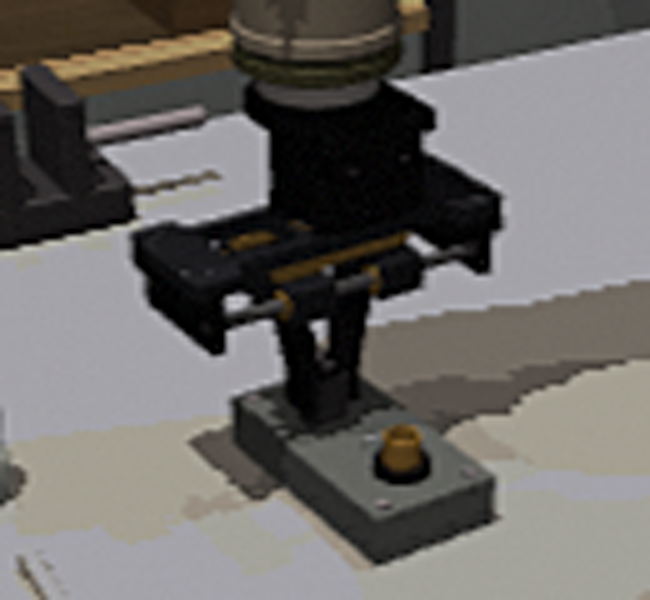

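Width 17.4 mm, so the battery is held. Lifting.

>>> {"method": "move_arm", "body": {
  "deltas": [
    [-1,0,0,-0.1,0],
    [-1,0,0,-0.2,0],
    [-1,0,0,-0.3,0],
    [-1,0,0,-0.4,0],
    [-1,0,0,-0.5,0],
    [-1,0,0,-0.5,0],
    [-1,0,0,-0.5,0],
    [-1,0,0,-0.5,0],
    [-1,0,0,-0.5,0],
    [-1,0,0,-0.5,0],
    [-1,0,0,-0.4,0],
    [-1,0,0,0,0]
  ]
}}

```text
time: 20.38
ee_pos: [0.4892, -0.2631, 0.1098]
eef_rot: [0.675, 0.738, 0.0, 0.002]
ft_force: [1.7, -1.3, -0.5]
width: 0.0172
```

```bash
python3 - <<'E'
from h import *
im=r.camera('scene')
plan([.523,.255,.105])
for d in r.tip_of('scene','battery_center')[:1]: print(w('scene',d['position']).round(4))
T=np.array([pix2w('top',p,.035) for p in ((179,208),(228,195),(242,241),(190,257))]); print(T.round(3),T.mean(0))
E
```

```text
t 20.43 pos [ 0.4886 -0.2629  0.1083] yaw_y 5.09 tilt 0.11 w 0.0169 F [-0.4 -0.8 -0.5] rows units [20.514  3.206  0.111]
[ 0.4851 -0.2581  0.1516]
[[0.556 0.326 0.035]
 [0.594 0.219 0.035]
 [0.494 0.175 0.035]
 [0.45  0.286 0.035]] [0.52354859 0.25142043 0.035     ]
```

>>> {"method": "move_arm", "body": {
  "deltas": [
    [-1,0.3,0.05,0,0],
    [-1,0.6,0.1,0,0],
    [-1,0.8,0.125,0,0],
    [-1,0.8,0.125,0,0],
    [-1,0.8,0.125,0,0],
    [-1,0.8,0.125,0,0],
    [-1,0.8,0.125,0,0],
    [-1,0.8,0.125,0,0],
    [-1,0.8,0.125,0,0],
    [-1,0.8,0.125,0,0],
    [-1,0.8,0.125,0,0],
    [-1,0.8,0.125,0,0]
  ]
}}

```text
time: 21.48
ee_pos: [0.5022, -0.0352, 0.1066]
eef_rot: [0.674, 0.738, -0.0, -0.0]
ft_force: [0.4, -0.5, -0.6]
width: 0.0172
```

>>> {"method": "move_arm", "body": {
  "deltas": [
    [-1,0.8,0.125,0,0],
    [-1,0.8,0.125,0,0],
    [-1,0.8,0.125,0,0],
    [-1,0.8,0.125,0,0],
    [-1,0.8,0.125,0,0],
    [-1,0.8,0.125,0,0],
    [-1,0.8,0.125,0,0],
    [-1,0.8,0.125,0,0],
    [-1,0.8,0.125,0,0],
    [-1,0.8,0.125,0,0],
    [-1,0.8,0.125,0,0],
    [-1,0.8,0.125,0,0]
  ]
}}

```text
time: 22.48
ee_pos: [0.5176, 0.2068, 0.1065]
eef_rot: [0.674, 0.738, -0.0, -0.0]
ft_force: [-0.4, 0.8, 0.8]
width: 0.0172
```

>>> {"method": "move_arm", "body": {
  "deltas": [
    [-1,0.6,0.1,0,0],
    [-1,0.4,0.05,0,0],
    [-1,0.2,0.03,0,0],
    [-1,0,0,0,0],
    [-1,0,0,0,0],
    [-1,0,0,0,0]
  ]
}}

```text
time: 22.98
ee_pos: [0.5211, 0.2337, 0.107]
eef_rot: [0.675, 0.737, -0.0, 0.0]
ft_force: [-0.2, -0.1, 0.9]
width: 0.0174
```

```bash
python3 - <<'E'
from h import *
im=r.camera('scene')
plan([.5225,.255,-.011])
for d in r.tip_of('scene','battery_center')[:1]: print(w('scene',d['position']).round(4))
for d in r.tip_of('scene','hood_center')[:1]: print(w('scene',d['position']).round(4))
cv2.imwrite('pics/scene4.png',im[:,:,::-1])
E
```

```text
t 23.03 pos [0.5212 0.2336 0.107 ] yaw_y 5.01 tilt 0.04 w 0.0175 F [ 0.7 -0.1 -1.2] rows units [0.851 0.127 4.72 ]
[0.5241 0.2368 0.151 ]
[0.6188 0.0209 0.0371]
```

View pics/scene4.png

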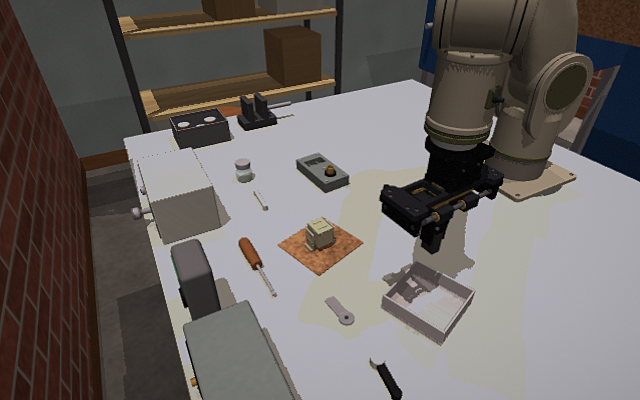

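>>> {"method": "move_arm", "body": {
  "deltas": [
    [-1,0.4,0.06,0,0],
    [-1,0.4,0.06,0,0],
    [-1,0,0,0.4,0],
    [-1,0,0,0.5,0],
    [-1,0,0,0.6,0],
    [-1,0,0,0.6,0],
    [-1,0,0,0.6,0],
    [-1,0,0,0.6,0],
    [-1,0,0,0.5,0],
    [-1,0,0,0.4,0],
    [-1,0,0,0.3,0],
    [-1,0,0,0,0]
  ]
}}

```text
time: 24.13
ee_pos: [0.5212, 0.2544, -0.0072]
eef_rot: [0.675, 0.738, -0.001, -0.0]
ft_force: [0.0, -0.5, -0.4]
width: 0.0173
```

>>> {"method": "move_arm", "body": {
  "deltas": [
    [-1,0,0,0.04,0],
    [-1,0,0,0.04,0],
    [-1,0,0,0.0,0]
  ]
}}

```text
time: 24.38
ee_pos: [0.5226, 0.2552, -0.0068]
eef_rot: [0.675, 0.738, 0.0, 0.0]
ft_force: [0.5, -0.2, -0.0]
width: 0.0173
```

>>> {"method": "move_arm", "body": {
  "deltas": [
    [-1,0,0,0.04,0],
    [-1,0,0,0.02,0],
    [-1,0,0,0,0]
  ]
}}

```text
time: 24.63
ee_pos: [0.5223, 0.2549, -0.0087]
eef_rot: [0.675, 0.738, 0.0, 0.0]
ft_force: [-0.4, -0.1, -0.9]
width: 0.0175
```

>>> {"method": "move_arm", "body": {
  "deltas": [
    [-1,0,0,0.04,0],
    [-1,0,0,0.02,0],
    [-1,0,0,0,0]
  ]
}}

```text
time: 24.88
ee_pos: [0.5222, 0.2549, -0.0105]
eef_rot: [0.675, 0.738, -0.0, 0.0]
ft_force: [0.5, -0.3, -0.4]
width: 0.0172
```

>>> {"method": "move_arm", "body": {
  "deltas": [
    [-1,0,0,0.04,0],
    [-1,0,0,0,0]
  ]
}}

```text
time: 25.05
ee_pos: [0.5223, 0.255, -0.0108]
eef_rot: [0.675, 0.738, -0.0, 0.0]
ft_force: [-3.3, -2.0, 7.1]
width: 0.017
```

Contact with the bin floor. I'll release gently, opening to about 40 mm, then go straight up.

>>> {"method": "move_arm", "body": {
  "deltas": [
    [-1,0,0,-0.03,0],
    [-1,0,0,0,0],
    [-0.5,0,0,0,0],
    [-0.4,0,0,0,0],
    [-0.3,0,0,0,0],
    [-0.2,0,0,0,0],
    [-0.1,0,0,0,0],
    [-0.1,0,0,0,0],
    [-0.1,0,0,0,0],
    [-0.1,0,0,0,0]
  ]
}}

```text
time: 25.88
ee_pos: [0.5222, 0.255, -0.0106]
eef_rot: [0.675, 0.738, -0.0, 0.0]
ft_force: [0.7, 1.1, 0.5]
width: 0.0388
```

>>> {"method": "move_arm", "body": {
  "deltas": [
    [-0.1,0,0,-0.2,0],
    [-0.1,0,0,-0.4,0],
    [-0.1,0,0,-0.6,0],
    [-0.1,0,0,-0.6,0],
    [-0.1,0,0,-0.6,0],
    [-0.1,0,0,-0.6,0],
    [-0.1,0,0,-0.6,0],
    [-0.1,0,0,-0.6,0],
    [-0.1,0,0,-0.4,0],
    [-0.1,0,0,0,0],
    [-0.1,0,0,0,0],
    [-0.1,0,0,0,0]
  ]
}}

```text
time: 26.88
ee_pos: [0.5219, 0.2546, 0.1038]
eef_rot: [0.675, 0.738, -0.0, -0.0]
ft_force: [-0.2, 0.5, -0.5]
width: 0.0392
```

```bash
python3 - <<'E'
from h import *
im=r.camera('scene')
plan([.5225,.255,.1])
for l in('battery_center','hood_center'):
  for d in r.tip_of('scene',l)[:1]: print(l,w('scene',d['position']).round(4))
cv2.imwrite('pics/scene5.png',im[:,:,::-1]); c=im[200:350,290:490,::-1]; cv2.imwrite('pics/c19.png',cv2.resize(c,None,fx=4,fy=4,interpolation=cv2.INTER_CUBIC))
E
```

```text
t 26.93 pos [0.5217 0.2546 0.1036] yaw_y 5.09 tilt 0.07 w 0.0391 F [-0.6  0.  -0.4] rows units [0.013 0.032 0.143]
battery_center [0.5238 0.2542 0.031 ]
```

View pics/c19.png

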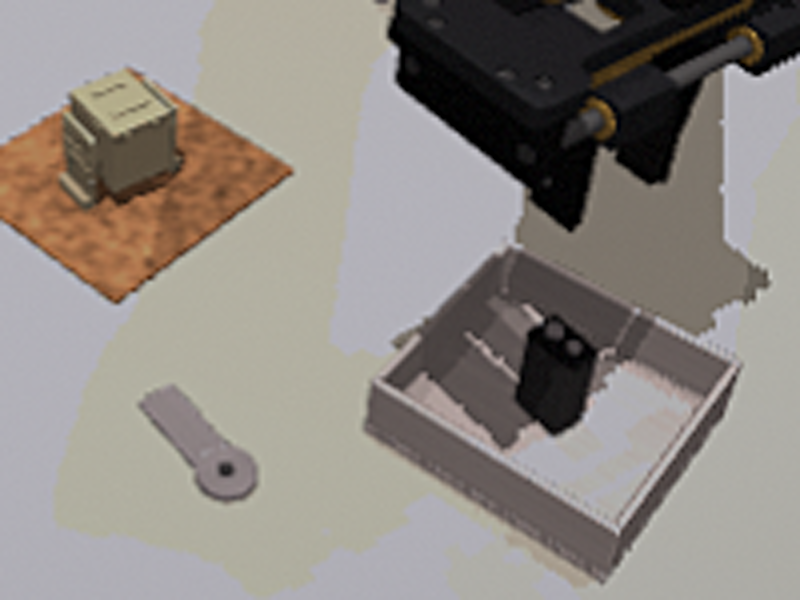

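View pics/scene5.png

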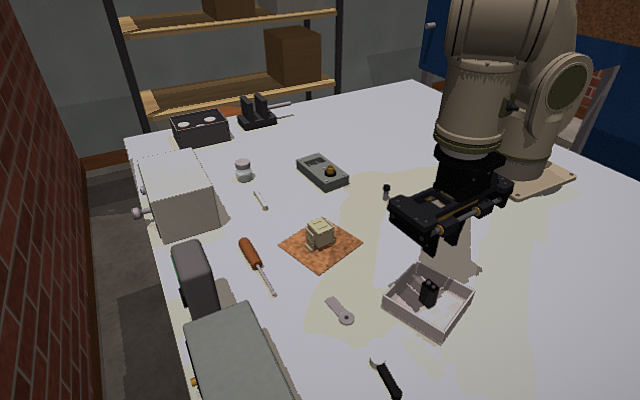

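The battery stands in the middle of the bin (430,292) and the hood stands upright on the mat (320,233). The gripper is clear of both, and the bystanders I can see look unmoved. Handing in.

```bash
python3 - <<'E'
from bench import r
print(r.close_job()); print(r.read_state()['time'])
E
```

```text
the job is handed in; nothing more can be done
None
the job is handed in; nothing more can be done
```

I squeezed the hood's tabs (opening 42 mm, against 43 mm nominal pressed in), lifted it straight off and stood it on the cork mat. I then put the battery upright in the open bin. Both were lowered until I felt contact, then released. I handed the job in at about 27 s of the 64 s allowed.

**Last checks**
- **Hood:** the last network reading was about (0.619, 0.021, 0.037), within 2 mm of the mat's centre. That reading was taken just before the battery was lowered. It missed the hood in the final picture, which still shows it upright on the mat.
- **Battery:** read at (0.524, 0.254, 0.031) in the last check, about 2 mm from the bin's centre. Its height should be 0.028, and the reading is good to about 4 mm. The limit is 0.034.
- **Bystanders:** the ones visible in the final view look unmoved, but I did not measure them. The gripper hid the bulb.

**What disagreed:** the reported tool height was about 37 mm lower than where the fingertips really were. Because of this, my first closing, at 3 N, shut on nothing above the hood. I then touched the hood's top with about 15 N to measure the offset, and used it for every later height. The later touchdowns on the mat and the bin floor agreed with it to about 1 mm.

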